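# Bolt the teak chest shut

### The arm

A 6-joint arm with a two-finger parallel gripper is mounted at the origin on the work surface. World frame = base frame: x ahead of the robot, y to its left, z up, the work surface at z = 0. Lengths are in m, angles in rad, forces in N, time in s.
With the tool pointing down it reaches from about 0.225 to 0.875 m from the base axis. Payload 3.4 kg.
Tool frame: the origin (TCP) lies between the finger pads; the fingertips stand 25 mm ahead of it and the grasp point (between the pads) lies 6 mm ahead of it; z points along the fingers, y is the line along which they close (so a half turn about z gives the same grasp; the last joint's range is limited). The gripper opens to 85 mm and grips with 20 to 120 N. Pads are 22 mm wide; open, the fingers measure 114 mm over their backs; the gripper's body (76 mm by 85 mm) begins 54 mm behind the grasp point. The pads swing forward as they close: fully open they stand 13 mm farther back than shut.
Start: joints at [1.216, 0.276, 1.505, -0, 1.361, -0.121], TCP at [0.133, 0.559, 0.219] pointing down, gripper open.
Joint ranges: [-2.89, 2.89], [-0.75, 2.08], [0.22, 2.7], [-1.18, 4.32], [0.11, 2.71], [-2.7, 2.7]. Speed limits (rad/s): [2.57, 2.57, 3.14, 3.14, 3.14, 3.14].

### API

Orientations are given as a unit quaternion [w, x, y, z].
In Python, from rig import manip, cams, ticket gives the robot as it stands.
- The arm moves only by the tool step_arm, never from a script. Its argument "increments" is a list of rows, each an object with "dp": the shift along the world's x, y, z each as a share of 0.2 m, from -1 to 1, a list of three; "yaw": the turn about the world's z as a share of 0.15 rad, from -1 to 1; "grip": the opening, from 0 (shut) to 1 (fully open). In form: [{"dp": [tx, ty, tz], "yaw": yaw, "grip": grip}, ...]. A call has 1 to 5 rows; each row shifts and turns the commanded pose from where the row before left it; what a row does not reach is not made up. A row lasts 1/8 s, in which the tool goes at most 62.5 mm and 10.7 degrees, less where a joint would pass 70% of its speed; a pose out of reach is approached as far as the arm can. A call with a number of a shift or a turn outside -1 to 1 is refused whole. A call with a gripper value outside its range is refused whole. The fingers move at their own pace and stop on an object; "squeeze" is the grip in N (left out, the last holds). Time passes only in rows, so rows that do not move let the fingers close. It gives the time, the measured TCP pose, the force, the opening and the grip force at its end, in the units of the state.
- manip.get_state(): the state, without advancing time (a new reading comes with each control period).
- cams.get_image(name): name is "scene" or "side" or "wrist"; returns the picture (420x560x3 uint8, blue, green, red); there is no depth.
- cams.get_calibration(name): a dict with "fx", "fy", "cx", "cy" (pixels), "extrinsics" (4x4, takes a point from camera to world coordinates). Camera axes: x right, y up, looking along -z (the intrinsics and any distortion apply to the point x, -y, -z); pixel columns grow to the right and rows downward; lengths in m; the calibration is good to about 2 mm. A picture is of the moment at which its call begins: read the wrist's pose just before it. get_calibration takes no time and is no camera call; for the wrist camera it gives the pose at the moment of the call.
- ticket.sign_off(): hands the job in; it is judged then, once.
The state is a dict: "clock": time; "qpos": joint angles; "qd": joint speeds; "effort": joint torques, N m; "position": TCP position; "ee_rot": TCP orientation; "contact_force": force on the tool from outside, world axes, zero at the start; "moment": the same for the moment, N m; "width": finger opening in m; "gripper_force": force on a finger pad.
Only numpy, scipy, OpenCV 4.12 (cv2) and the standard library are available. Lean on these libraries where they do the work, as an engineer would, in place of code of your own. Each camera call takes 0.05 s, during which the arm holds its last target. There are 200 camera calls.

### The job

Bolt the teak chest on the patio table shut: lift the bolt's handle out of the notch it lies in, slide the bolt through the keeper on the lid, and drop the handle into the other notch, fully down. The bolt is stiff with desert dust, so find that notch by feel and don't force the handle against its fittings; keep the lid shut, leave the things around alone, and let go of the handle.

Things in the scene. Friction and masses are not known exactly. Their poses are not given: they have to be found in the camera images.
- chest: Fixed teak chest, 240 (x) x 400 (y) x 130 mm high; origin at the centre of its underside. Its x points away from the robot, its y to the left, along the bolt. The right part of its top, up to 36 mm left of the middle, is a fixed plank deck that carries the bolt; the rest is the hinged lid, level with the deck.
- pivot (a point): Point on the axis of the bolt's rod, abreast of the centre of the first notch, fixed to the chest and with its axes: y runs along the rod the way the bolt is thrown (towards the lid), z up; the handle lies to -x. 22 mm above the deck, 152 mm above the table, 30 mm to +x and 90 mm to -y of the chest's middle.
- grip (a point): Middle of the round steel grip, 16 mm thick and 40 mm long, at the end of the bolt's handle, 73 mm from the rod's axis (inboard the handle is a 10 mm square stem). Lying in a notch, the handle points to -x and 0.25 rad upward: the grip is 70.7 mm to -x of the rod's axis, 40 mm above the deck. Pinch it from above, the fingers closing along the rod; the handle can swing between them.
- bolt (a joint): How far the bolt has slid from the first notch, m, growing in the throwing direction (chest +y); starts within 1.5 mm of 0. A 14 mm steel rod in two steel guides, stiff with dust: it takes about 7 N to slide and stays where it is left. It cannot slide while the handle is down in a notch. The handle weighs 0.1 kg, the rod 0.25 kg.
- handle (a joint): Swing of the handle about the rod, rad: 0 down in a notch (either one), growing as it is lifted, at most 1.15. Past 0.40 it is clear of the notch plates; pressed down between the notches it meets their top edges at 0.36 to 0.38. It is stiff: it stays where it is left and needs a push of about 1 N at the grip to go down. Pressing it on a guide or plate with over 25 N is forcing it.
- near_guide: Guide with the first notch, on the deck; origin under the rod's axis at the notch's centre, axes as the chest's. Each guide has an upright steel notch plate beside the rod, 27 to 41 mm to -x of its axis, up to 41 mm above the deck, with a notch 14 mm wide for the stem. A push down at the grip presses nearly twice as hard on a plate.
- far_end (a point): Point on the rod's axis, fixed to the chest, 60 mm to +y of the first notch. The far guide was screwed on by hand: the centre of its notch lies anywhere up to 14 mm to either side of this point, unmeasured. Its plate runs on past the notch and the bolt stops only 12 mm beyond it, so feel for the notch: press the handle down lightly here and there until it gives.
- lid (a joint): The chest's hinged lid, 240 x 163 mm, hinged at the back (+x): 0 shut, growing as it opens, rad. It starts shut and lies shut by its weight. A steel keeper on it, 36 mm high, in line with the rod, takes the bolt.
- votive: Blue glass votive holder standing on the lid, 68 mm wide, 58 mm high; origin at the centre of its underside.
- tumbler: Stainless steel tumbler standing to the right of the chest, 76 mm wide, 160 mm high; origin at the centre of its underside.
- bowl: White ceramic bowl standing empty to the left of the chest, 130 mm wide, 55 mm high; origin at the centre of its underside.
- spatula: Bamboo spatula lying in front of the chest, 300 mm long, 8 mm thick; origin at the underside, at its middle.
- jar: Glass jar with a lid, 72 mm wide, 90 mm high; origin at the centre of its underside.
- sunscreen: Yellow plastic bottle, 48 mm wide, 150 mm high; origin at the centre of its underside.

How it is judged:
On the way, in this order (a step that is already met when the one before it is completed fails the run):
1. the handle is lifted clear of its first notch (value of joint handle above 0.36 rad and value of joint bolt below 0.012 m).
2. the bolt is slid across (value of joint bolt above 0.041 m).
At the end, for the whole second after the job is handed in: The bolt is thrown (slid more than 41 mm) with its handle down in the far notch (within 0.10 rad of fully down), still, and the lid is shut (under 0.02 rad) (value of joint bolt above 0.041 m and value of joint handle below 0.1 rad and value of joint lid below 0.02 rad and velocity of joint bolt below 0.01 m/s and velocity of joint handle below 0.1 rad/s); the robot touches nothing.
It fails at once if the handle is forced against a guide or notch plate with more than 25 N (contact force between handle_c0 and far_guide above 25 N or contact force between handle_c0 and near_guide above 25 N).
It fails at once if the lid is lifted by more than 0.1 rad (value of joint lid above 0.1 rad).
It fails at once if a bystander is moved by more than 30 mm (distance of any of votive, tumbler, bowl, spatula, jar, sunscreen from where it was at the start of the episode above 0.03 m).
It also fails if it takes over 67 s, if anything falls off the work surface, if the arm or the gripper's body presses on something with over 40 N, if the wrist force passes 120 N, or if a joint passes its speed limit or range.

## Working session

There is one attempt and no reset: what is moved stays moved. The work goes in short steps, Python scripts to look and compute and a tool call to move; the robot and the scene stay as the last step left them, time stands still between calls to the robot, and variables do not carry over. Pictures are saved under pics/ and viewed, at most 10 in all, crops included, and the job is handed in when it is done.

Besides the shell and the picture viewer there is one more tool, called after "Request:" as a command line: name --argument value ..., lists and objects as JSON in quotes. step_arm: Moves the arm, as the interface text tells. Shift numbers are shares of 0.2 m and turn numbers shares of 0.15 rad, none past 1 either way. Its arguments: {"type":"object","properties":{"increments":{"type":"array"},"squeeze":{"type":"number"}},"required":["increments"]}

```bash
mkdir -p pics
cat > h.py <<'E'
import numpy as np, cv2
from rig import manip, cams, ticket
def ray(name,u,v,c=None):
    c=c or cams.get_calibration(name); E=np.array(c["extrinsics"])
    d=E[:3,:3]@np.array([(u-c["cx"])/c["fx"],-(v-c["cy"])/c["fy"],-1.]); return E[:3,3],d/np.linalg.norm(d)
def plane(name,u,v,z,c=None):
    o,d=ray(name,u,v,c); return o+d*(z-o[2])/d[2]
def two(r1,r2):
    A=np.stack([r1[1],-r2[1]],1); s=np.linalg.lstsq(A,r2[0]-r1[0],rcond=None)[0]
    a=r1[0]+s[0]*r1[1]; b=r2[0]+s[1]*r2[1]; return (a+b)/2,np.linalg.norm(a-b)
E
python3 - <<'E'
from h import *
for n in("scene","side"):
    cv2.imwrite(f"pics/{n}0.png",cams.get_image(n)); c=cams.get_calibration(n); print(n,c)
s=manip.get_state();print(s["clock"],s["position"],s["ee_rot"],s["contact_force"],s["width"])
E
```

```text
scene {'fx': 413.958111569333, 'fy': 413.958111569333, 'cx': 282.43142481317415, 'cy': 213.05006932659288, 'extrinsics': array([[-0.01564857, -0.77249086,  0.63483304,  1.36299185],
       [ 0.99987431, -0.01047216,  0.01190385, -0.00937554],
       [-0.00254754,  0.63493953,  0.77255764,  1.11005359],
       [ 0.        ,  0.        ,  0.        ,  1.        ]])}
side {'fx': 386.3958627640852, 'fy': 386.3958627640852, 'cx': 279.52094153561603, 'cy': 207.84808425035305, 'extrinsics': array([[-0.95204009,  0.20518422, -0.22697819,  0.31044862],
       [-0.30556921, -0.59947741,  0.73976637,  0.72067659],
       [ 0.01572009,  0.77364479,  0.63342451,  0.77628558],
       [ 0.        ,  0.        ,  0.        ,  1.        ]])}
0.1 [0.13302149 0.55887752 0.21801874] [-2.08655861e-04  1.16601464e-01  9.93178433e-01 -8.09152521e-04] [-0.3556516  -0.09104494 -0.76579429] 0.08543121499838675
```

View pics/scene0.png

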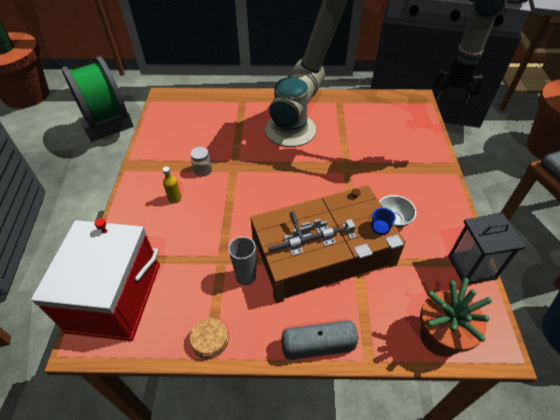

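View pics/side0.png

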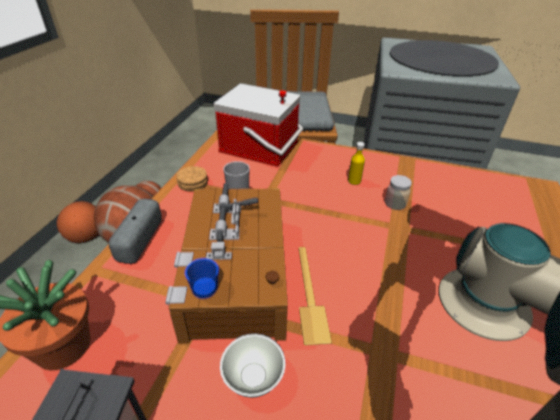

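The scene view shows the chest with its top at about (252–402, 188–280), the bolt around (270–355, 210–250), the tumbler at (243,260) and the votive at (382,220). In the side view the handle grip is near (250,203). I'll enlarge both views.

Run:
```python
from h import *
a=cv2.imread("pics/scene0.png")[180:300,235:425]; b=cv2.imread("pics/side0.png")[175:345,160:300]
cv2.imwrite("pics/c1.png",np.vstack([cv2.resize(a,(760,480),interpolation=3)]))
cv2.imwrite("pics/c2.png",cv2.resize(b,None,fx=3.5,fy=3.5,interpolation=3))
```

```text
(no output)
```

View pics/c1.png

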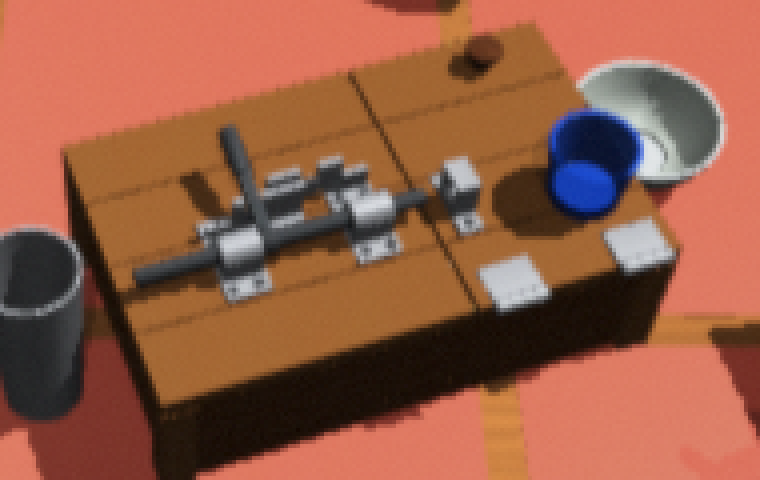

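View pics/c2.png

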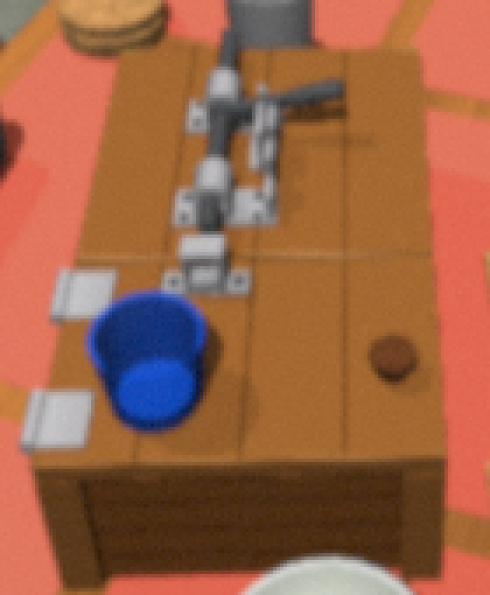

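The crops show the four top corners of the chest, and the grip at scene (294,217) and side (251.5,202). The tumbler stands right at the chest's right side. Next I triangulate.

Run:
```python
from h import *
S=dict(nr=(250.75,217.5),fr=(275,281.25),nl=(368.75,185.5),fl=(405,241.75),grip=(294,217),tip=(292.3,212.3))
D=dict(nr=(278,189.3),fr=(194.3,187.9),nl=(286.6,305.9),fl=(170,308.4),grip=(251.4,202.1),tip=(257.2,201))
P={}
for k in S:
    p,e=two(ray("scene",*S[k]),ray("side",*D[k])); P[k]=p; print(k,p.round(4),round(e,4))
ctr=sum(P[k] for k in("nr","fr","nl","fl"))/4
u=P["nl"]+P["fl"]-P["nr"]-P["fr"]; v=P["fr"]+P["fl"]-P["nr"]-P["nl"]
yaw=np.arctan2(-u[0],u[1]); yaw2=np.arctan2(v[1],v[0]); print(ctr,yaw,yaw2,np.linalg.norm(u)/2,np.linalg.norm(v)/2)
yw=yaw
ex=np.array([np.cos(yw),np.sin(yw)]);ey=np.array([-np.sin(yw),np.cos(yw)])
g=ctr[:2]+ex*(30-70.7)/1000-ey*.09; print("grip pred",g, "throw dir",ey,"throw60",g+.06*ey)
```

```text
nr [ 0.5731 -0.1202  0.1241] 0.0027
fr [ 0.7955 -0.0411  0.1294] 0.0007
nl [0.434  0.2548 0.1251] 0.0004
fl [0.6555 0.3342 0.1235] 0.0006
grip [0.603  0.0103 0.1672] 0.0004
tip [0.5887 0.0055 0.1711] 0.0011
[0.6145275  0.10691858 0.12552765] 0.3561252271249804 0.34316122674118354 0.40027914817726024 0.2357879616853523
grip pred [0.6077593  0.00837579] throw dir [-0.34864521  0.93725478] throw60 [0.58684058 0.06461108]
```

Request:
step_arm --increments '[{"dp": [0,0,0.25],"yaw": 0,"grip": 1},{"dp": [0.17,-0.2,0.05],"yaw": 0.3,"grip": 1},{"dp": [0.17,-0.2,0.05],"yaw": 0.3,"grip": 1},{"dp": [0.17,-0.2,0],"yaw": 0.3,"grip": 1},{"dp": [0.17,-0.2,0],"yaw": 0.3,"grip": 1}]' --squeeze 30

```text
clock: 0.72
position: [0.27, 0.398, 0.2887]
ee_rot: [0.0, 0.026, 1.0, -0.0]
contact_force: [0.9, 0.3, 0.2]
width: 0.0856
gripper_force: 0.0
```

Request:
step_arm --increments '[{"dp": [0.17,-0.2,0],"yaw": 0.3,"grip": 1},{"dp": [0.17,-0.2,0],"yaw": 0.3,"grip": 1},{"dp": [0.17,-0.2,0],"yaw": 0.3,"grip": 1},{"dp": [0.17,-0.2,0],"yaw": 0.3,"grip": 1},{"dp": [0.17,-0.2,0],"yaw": 0.3,"grip": 1}]'

```text
clock: 1.35
position: [0.4399, 0.1979, 0.2886]
ee_rot: [-0.0, -0.086, 0.996, 0.0]
contact_force: [-0.2, 1.1, -0.2]
width: 0.0855
gripper_force: 0.0
```

Request:
step_arm --increments '[{"dp": [0.17,-0.2,0],"yaw": 0.3,"grip": 1},{"dp": [0.17,-0.2,0],"yaw": 0.3,"grip": 1},{"dp": [0.17,-0.2,0],"yaw": 0.3,"grip": 1},{"dp": [0.16,-0.15,0],"yaw": 0.3,"grip": 1},{"dp": [0,0,0],"yaw": 0,"grip": 1}]'

```text
clock: 1.98
position: [0.5749, 0.0469, 0.2874]
ee_rot: [-0.001, -0.173, 0.985, -0.0]
contact_force: [-0.9, 0.3, 0.1]
width: 0.0853
gripper_force: 0.0
```

Run:
```python
from h import *
import pickle
c=cams.get_calibration("wrist"); i=cams.get_image("wrist"); cv2.imwrite("pics/w1.png",i); pickle.dump(c,open("w1.pkl","wb"))
```

Request:
step_arm --increments '[{"dp": [0.15,-0.19,0],"yaw": 0,"grip": 1},{"dp": [0,0,0],"yaw": 0,"grip": 1}]'

```text
clock: 2.28
position: [0.6037, 0.0104, 0.2882]
ee_rot: [-0.0, -0.174, 0.985, -0.0]
contact_force: [-0.0, 0.4, -0.8]
width: 0.0855
gripper_force: 0.0
```

Run:
```python
from h import *
import pickle
s=manip.get_state();print(s["position"],s["ee_rot"])
c=cams.get_calibration("wrist"); i=cams.get_image("wrist"); cv2.imwrite("pics/w2.png",i); pickle.dump(c,open("w2.pkl","wb"))
```

```text
[0.60374159 0.01043513 0.28815148] [-3.53257426e-04 -1.73923709e-01  9.84759051e-01 -1.71832584e-04]
```

View pics/w1.png

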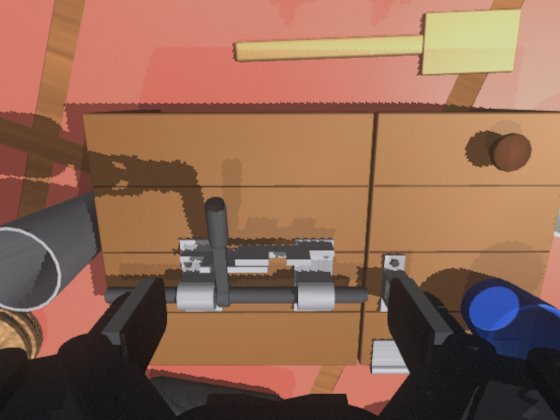

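View pics/w2.png

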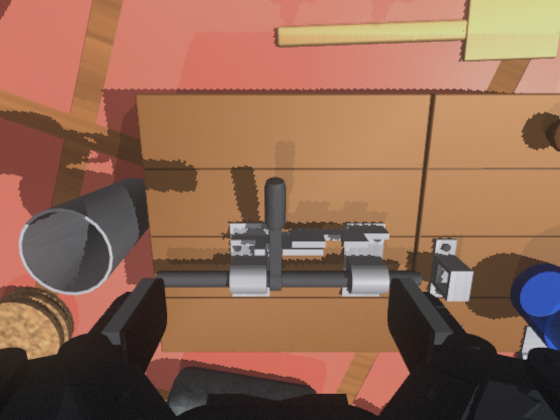

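Both wrist views show the rod level in the picture, so the tool yaw is right. The grip is centred at (217,223) in w1 and (276,205) in w2.

Run:
```python
from h import *
import pickle
a=pickle.load(open("w1.pkl","rb"));b=pickle.load(open("w2.pkl","rb"))
print(two(ray("",217,223,a),ray("",276,205,b)))
for z in(.165,.17): print(plane("",217,223,z,a),plane("",276,205,z,b))
# rod ends in w2 -> yaw, z .152
p=plane("",165,279,.152,b);q=plane("",410,279,.152,b);print(p,q,np.arctan2(-(q-p)[0],(q-p)[1]))
```

```text
(array([0.60559118, 0.01084123, 0.17114057]), np.float64(0.0009239011316158726))
[0.60742958 0.01030197 0.165     ] [0.6075773  0.01168962 0.165     ]
[0.60560775 0.01052579 0.17      ] [0.60627503 0.01122724 0.17      ]
[ 0.70400951 -0.05312217  0.152     ] [0.63321781 0.14145731 0.152     ] 0.34893224820446933
```

Request:
step_arm --increments '[{"dp": [0.01,0.003,-0.14],"yaw": 0,"grip": 1},{"dp": [0,0,-0.14],"yaw": 0,"grip": 1},{"dp": [0,0,-0.14],"yaw": 0,"grip": 1},{"dp": [0,0,-0.1],"yaw": 0,"grip": 1},{"dp": [0,0,-0.035],"yaw": 0,"grip": 0.5}]'

```text
clock: 2.95
position: [0.6032, 0.0137, 0.1768]
ee_rot: [-0.001, -0.175, 0.984, 0.001]
contact_force: [-0.1, -0.1, 1.0]
width: 0.0695
gripper_force: 0.0
```

Request:
step_arm --increments '[{"dp": [0,0,0],"yaw": 0,"grip": 0.1},{"dp": [0,0,0],"yaw": 0,"grip": 0.1},{"dp": [0,0,0],"yaw": 0,"grip": 0.1},{"dp": [0,0,0],"yaw": 0,"grip": 0.1}]'

```text
clock: 3.45
position: [0.6055, 0.0119, 0.1784]
ee_rot: [0.0, -0.175, 0.985, -0.0]
contact_force: [0.3, -0.8, -0.0]
width: 0.0088
gripper_force: 0.0
```

Run:
```python
from h import *
s=manip.get_state();print(s["width"],s["gripper_force"])
i=cams.get_image("wrist"); j=cams.get_image("side")[170:290,180:320]; k=cams.get_image("scene")[170:290,235:375]
cv2.imwrite("pics/w3.png",np.hstack([cv2.resize(x,(400,343)) for x in (j,k)]));cv2.imwrite("pics/w3w.png",i)
c=np.vstack([cv2.resize(i,(400,300)) ]) 
cv2.imwrite("pics/m3.png",np.vstack([cv2.imread("pics/w3.png")[:300],np.hstack([c,cv2.resize(i[150:420,130:430],(400,300))])]))
```

```text
0.008773602158506357 0.0
```

View pics/m3.png

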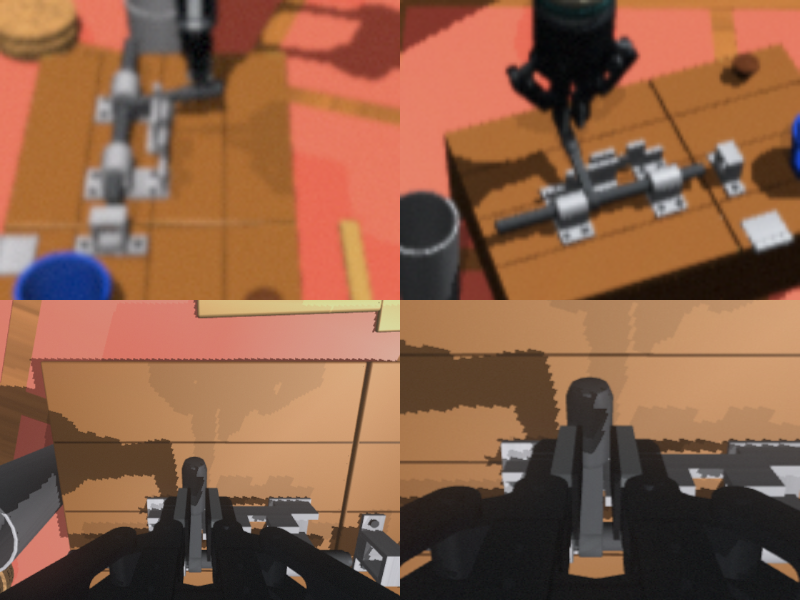

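The fingers straddle the handle, but the opening reading only matches the commanded width. I'll close fully to see whether they hold anything.

Request:
step_arm --increments '[{"dp": [0,0,0],"yaw": 0,"grip": 0},{"dp": [0,0,0],"yaw": 0,"grip": 0},{"dp": [0,0,0],"yaw": 0,"grip": 0}]'

```text
clock: 3.98
position: [0.6052, 0.012, 0.1778]
ee_rot: [-0.0, -0.175, 0.985, 0.0]
contact_force: [-0.1, 0.3, -0.4]
width: -0.0001
gripper_force: 0.0
```

Run:
```python
from h import *
def pr(n,P):
    c=cams.get_calibration(n);E=np.array(c["extrinsics"]);q=E[:3,:3].T@(np.array(P)-E[:3,3]);return (c["cx"]+c["fx"]*q[0]/-q[2],c["cy"]-c["fy"]*q[1]/-q[2])
s=manip.get_state();p=s["position"];print(p)
for n in("wrist","side","scene"):
    print(n,[np.round(pr(n,P)) for P in (p,p-[0,0,.025],[.606,.011,.171],[.588,.0045,.176])])
c=cams.get_calibration("wrist");print(np.array(c["extrinsics"]).round(3))
ims=[]
for n in("wrist","side","scene"):
    i=cams.get_image(n); u,v=map(int,pr(n,p-[0,0,.025])); 
    w=90 if n=="wrist" else 35
    i=i.copy()
    y0=min(max(v-w,0),419-2*w)
    ims.append(cv2.resize(i[y0:y0+2*w,u-w:u+w],(266,266),interpolation=3)); print(n,u-w,y0,2*w/266)
cv2.imwrite("pics/m4.png",np.hstack(ims))
```

```text
[0.6052204  0.01197792 0.17779786]
wrist [array([276., 270.]), array([276., 249.]), array([273., 264.]), array([273., 229.])]
side [array([250., 199.]), array([251., 207.]), array([250., 201.]), array([258., 199.])]
scene [array([295., 215.]), array([295., 221.]), array([294., 217.]), array([292., 211.])]
[[-0.343 -0.9   -0.27   0.537]
 [ 0.939 -0.329 -0.099 -0.013]
 [ 0.    -0.288  0.958  0.332]
 [ 0.     0.     0.     1.   ]]
wrist 185 158 0.6766917293233082
side 215 171 0.2631578947368421
scene 259 185 0.2631578947368421
```

View pics/m4.png

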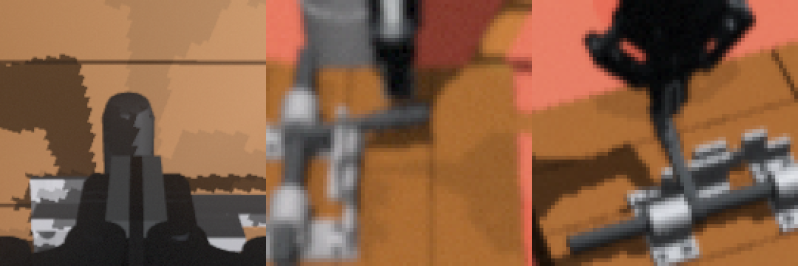

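The side view puts the closed fingertips at about row 196, just above the grip. They are well higher than "25 mm ahead of TCP" would project (row 207). So I open, go lower in steps while watching the force, and close again.

Request:
step_arm --increments '[{"dp": [0,0,0.05],"yaw": 0,"grip": 0.6},{"dp": [0,0,0],"yaw": 0,"grip": 0.6},{"dp": [0,0,0],"yaw": 0,"grip": 0.6},{"dp": [0,0,0],"yaw": 0,"grip": 0.6}]'

```text
clock: 4.62
position: [0.6051, 0.012, 0.1877]
ee_rot: [-0.0, -0.175, 0.985, 0.0]
contact_force: [-0.8, -0.6, 1.1]
width: 0.0511
gripper_force: 0.0
```

Request:
step_arm --increments '[{"dp": [0,0,-0.05],"yaw": 0,"grip": 0.6},{"dp": [0,0,-0.04],"yaw": 0,"grip": 0.6},{"dp": [0,0,-0.035],"yaw": 0,"grip": 0.6},{"dp": [0,0,0],"yaw": 0,"grip": 0.6}]'

```text
clock: 5.12
position: [0.6046, 0.012, 0.1618]
ee_rot: [-0.001, -0.175, 0.985, 0.0]
contact_force: [-0.0, -0.2, -0.4]
width: 0.0513
gripper_force: 0.0
```

Request:
step_arm --increments '[{"dp": [0,0,0],"yaw": 0,"grip": 0.1},{"dp": [0,0,0],"yaw": 0,"grip": 0.1},{"dp": [0,0,0],"yaw": 0,"grip": 0.1},{"dp": [0,0,0],"yaw": 0,"grip": 0.1}]'

```text
clock: 5.62
position: [0.6063, 0.0108, 0.164]
ee_rot: [0.001, -0.175, 0.985, -0.001]
contact_force: [0.2, -4.7, 4.6]
width: 0.0091
gripper_force: 16.8
```

The pads only caught the top of the round grip, with a chord of 9 mm. I'll open again and go about 20 mm lower, watching the force.

Request:
step_arm --increments '[{"dp": [0,0,0],"yaw": 0,"grip": 0.6},{"dp": [0,0,0],"yaw": 0,"grip": 0.6},{"dp": [0,0,0],"yaw": 0,"grip": 0.6},{"dp": [0,0,-0.03],"yaw": 0,"grip": 0.6},{"dp": [0,0,0],"yaw": 0,"grip": 0.6}]'

```text
clock: 6.25
position: [0.6046, 0.0122, 0.1559]
ee_rot: [-0.001, -0.175, 0.985, 0.0]
contact_force: [0.5, 0.4, -0.9]
width: 0.0516
gripper_force: 0.0
```

Request:
step_arm --increments '[{"dp": [0,0,-0.03],"yaw": 0,"grip": 0.6},{"dp": [0,0,0],"yaw": 0,"grip": 0.6}]'

```text
clock: 6.5
position: [0.6048, 0.012, 0.1501]
ee_rot: [-0.001, -0.175, 0.985, 0.0]
contact_force: [-0.6, 0.1, 1.3]
width: 0.0512
gripper_force: 0.0
```

Request:
step_arm --increments '[{"dp": [0,0,-0.025],"yaw": 0,"grip": 0.6},{"dp": [0,0,0],"yaw": 0,"grip": 0.6}]'

```text
clock: 6.75
position: [0.6049, 0.012, 0.1453]
ee_rot: [-0.0, -0.175, 0.985, 0.0]
contact_force: [-0.6, -0.3, 0.1]
width: 0.0514
gripper_force: 0.0
```

Request:
step_arm --increments '[{"dp": [0,0,0],"yaw": 0,"grip": 0.1},{"dp": [0,0,0],"yaw": 0,"grip": 0.1},{"dp": [0,0,0],"yaw": 0,"grip": 0.1},{"dp": [0,0,0],"yaw": 0,"grip": 0.1}]' --squeeze 30

```text
clock: 7.25
position: [0.6059, 0.0105, 0.1462]
ee_rot: [0.0, -0.175, 0.985, -0.001]
contact_force: [2.3, -5.9, 1.1]
width: 0.0146
gripper_force: 30.1
```

Run:
```python
from h import *
ims=[]
for n in("wrist","side","scene"):
    i=cams.get_image(n)
    u,v,w={"wrist":(276,250,120),"side":(250,200,35),"scene":(295,215,35)}[n]
    ims.append(cv2.resize(i[v-w:v+w,u-w:u+w],(266,266),interpolation=3))
cv2.imwrite("pics/m5.png",np.hstack(ims))
```

```text
(no output)
```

The pads now hold at 14.6 mm and 30 N. I'll relieve the sideways force, then lift along the arc.

Request:
step_arm --increments '[{"dp": [0.003,-0.009,0],"yaw": 0,"grip": 0.1},{"dp": [0,0,0],"yaw": 0,"grip": 0.1},{"dp": [0.012,0.004,0.034],"yaw": 0,"grip": 0.1},{"dp": [0.012,0.004,0.034],"yaw": 0,"grip": 0.1},{"dp": [0,0,0],"yaw": 0,"grip": 0.1}]'

```text
clock: 8.02
position: [0.6107, 0.0122, 0.1594]
ee_rot: [-0.0, -0.175, 0.985, 0.0]
contact_force: [-0.7, -1.0, -3.4]
width: 0.0148
gripper_force: 30.0
```

Request:
step_arm --increments '[{"dp": [0.018,0.0065,0.031],"yaw": 0,"grip": 0.1},{"dp": [0.018,0.0065,0.031],"yaw": 0,"grip": 0.1},{"dp": [0.023,0.0085,0.027],"yaw": 0,"grip": 0.1},{"dp": [0.023,0.0085,0.027],"yaw": 0,"grip": 0.1},{"dp": [0,0,0],"yaw": 0,"grip": 0.1}]'

```text
clock: 8.65
position: [0.6278, 0.0184, 0.1833]
ee_rot: [0.001, -0.175, 0.985, 0.0]
contact_force: [0.5, 0.2, -5.4]
width: 0.0147
gripper_force: 29.6
```

Run:
```python
from h import *
ims=[]
for n in("wrist","side","scene"):
    i=cams.get_image(n)
    u,v,w={"wrist":(276,250,120),"side":(245,200,40),"scene":(300,215,40)}[n]
    ims.append(cv2.resize(i[v-w:v+w,u-w:u+w],(266,266),interpolation=3))
cv2.imwrite("pics/m6.png",np.hstack(ims))
```

```text
(no output)
```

View pics/m6.png

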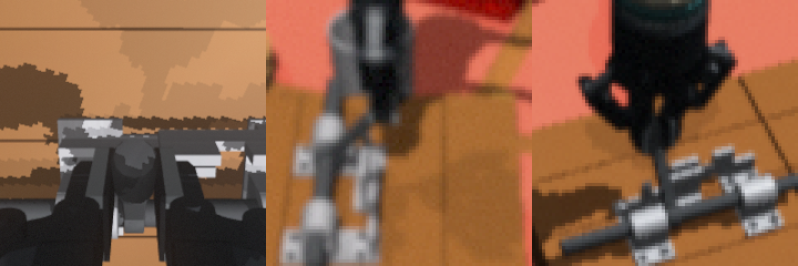

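The handle is clearly raised out of the notch: the grip is up between the pads, with the stem angled down to the rod. Now I slide it.

Request:
step_arm --increments '[{"dp": [-0.016,0.044,0],"yaw": 0,"grip": 0.1},{"dp": [-0.016,0.044,0],"yaw": 0,"grip": 0.1},{"dp": [-0.016,0.044,0],"yaw": 0,"grip": 0.1},{"dp": [-0.016,0.044,0],"yaw": 0,"grip": 0.1},{"dp": [-0.016,0.044,0],"yaw": 0,"grip": 0.1}]' --squeeze 40

```text
clock: 9.43
position: [0.6127, 0.0589, 0.1831]
ee_rot: [0.002, -0.175, 0.985, -0.003]
contact_force: [4.1, -7.0, -7.0]
width: 0.0144
gripper_force: 41.0
```

Request:
step_arm --increments '[{"dp": [0,0,0],"yaw": 0,"grip": 0.1}]'

```text
clock: 9.55
position: [0.6122, 0.0603, 0.1831]
ee_rot: [0.001, -0.175, 0.985, -0.002]
contact_force: [2.5, -3.2, -4.7]
width: 0.0144
gripper_force: 41.1
```

Request:
step_arm --increments '[{"dp": [-0.021,-0.008,-0.024],"yaw": 0,"grip": 0.1},{"dp": [-0.021,-0.008,-0.024],"yaw": 0,"grip": 0.1},{"dp": [0,0,0],"yaw": 0,"grip": 0.1}]'

```text
clock: 9.93
position: [0.6051, 0.0577, 0.1753]
ee_rot: [0.004, -0.175, 0.985, -0.001]
contact_force: [4.0, -4.0, 3.6]
width: 0.0143
gripper_force: 42.0
```

Request:
step_arm --increments '[{"dp": [-0.008,-0.003,-0.011],"yaw": 0,"grip": 0.1},{"dp": [0,0,0],"yaw": 0,"grip": 0.1}]'

```text
clock: 10.18
position: [0.6033, 0.0571, 0.1732]
ee_rot: [0.003, -0.175, 0.985, -0.001]
contact_force: [3.7, -3.4, 5.9]
width: 0.0142
gripper_force: 42.5
```

Request:
step_arm --increments '[{"dp": [0,0,0],"yaw": 0,"grip": 0.1},{"dp": [-0.007,-0.003,-0.008],"yaw": 0,"grip": 0.1},{"dp": [0,0,0],"yaw": 0,"grip": 0.1}]' --squeeze 20

```text
clock: 10.55
position: [0.6019, 0.0566, 0.1715]
ee_rot: [0.003, -0.175, 0.985, -0.001]
contact_force: [3.5, -4.3, 5.5]
width: 0.0144
gripper_force: 42.6
```

Request:
step_arm --increments '[{"dp": [-0.004,-0.0015,-0.005],"yaw": 0,"grip": 0.1},{"dp": [0,0,0],"yaw": 0,"grip": 0.1}]'

```text
clock: 10.8
position: [0.6012, 0.0563, 0.1705]
ee_rot: [0.003, -0.175, 0.985, -0.001]
contact_force: [2.9, -2.9, 4.8]
width: 0.0145
gripper_force: 42.7
```

Request:
step_arm --increments '[{"dp": [0,0,0],"yaw": 0,"grip": 0.35},{"dp": [0,0,0],"yaw": 0,"grip": 0.35}]' --squeeze 20

```text
clock: 11.05
position: [0.5973, 0.0578, 0.1677]
ee_rot: [-0.001, -0.175, 0.985, 0.001]
contact_force: [-0.8, 0.4, -0.3]
width: 0.0301
gripper_force: 0.0
```

Request:
step_arm --increments '[{"dp": [0,0,0],"yaw": 0,"grip": 0.13},{"dp": [0,0,0],"yaw": 0,"grip": 0.13},{"dp": [0,0,0],"yaw": 0,"grip": 0.13}]'

```text
clock: 11.42
position: [0.5981, 0.0564, 0.1678]
ee_rot: [-0.001, -0.175, 0.985, -0.0]
contact_force: [-1.8, -4.1, 0.4]
width: 0.0154
gripper_force: 20.6
```

Request:
step_arm --increments '[{"dp": [-0.005,-0.002,-0.008],"yaw": 0,"grip": 0.13},{"dp": [0,0,0],"yaw": 0,"grip": 0.13}]'

```text
clock: 11.68
position: [0.5976, 0.0562, 0.167]
ee_rot: [-0.0, -0.175, 0.985, -0.0]
contact_force: [-2.3, -4.2, 3.4]
width: 0.0152
gripper_force: 20.8
```

Request:
step_arm --increments '[{"dp": [-0.003,-0.001,-0.005],"yaw": 0,"grip": 0.13},{"dp": [0,0,0],"yaw": 0,"grip": 0.13}]'

```text
clock: 11.92
position: [0.5973, 0.0561, 0.1664]
ee_rot: [0.0, -0.175, 0.985, -0.0]
contact_force: [-2.9, -4.3, 4.3]
width: 0.0151
gripper_force: 20.9
```

Light contact at about 4 N. I'll slide along under this light press and watch for the handle to give.

Request:
step_arm --increments '[{"dp": [-0.0034,0.0094,0],"yaw": 0,"grip": 0.13},{"dp": [0,0,0],"yaw": 0,"grip": 0.13}]'

```text
clock: 12.18
position: [0.5971, 0.0568, 0.1665]
ee_rot: [0.001, -0.175, 0.985, -0.002]
contact_force: [-1.0, -7.4, 4.8]
width: 0.0148
gripper_force: 20.9
```

Request:
step_arm --increments '[{"dp": [-0.0034,0.0094,0],"yaw": 0,"grip": 0.13},{"dp": [0,0,0],"yaw": 0,"grip": 0.13}]'

```text
clock: 12.42
position: [0.5968, 0.0578, 0.1666]
ee_rot: [0.001, -0.175, 0.985, -0.002]
contact_force: [-1.0, -9.0, 3.2]
width: 0.0155
gripper_force: 20.9
```

Request:
step_arm --increments '[{"dp": [-0.0034,0.0094,0],"yaw": 0,"grip": 0.13},{"dp": [0,0,0],"yaw": 0,"grip": 0.13}]'

```text
clock: 12.68
position: [0.5966, 0.0584, 0.1666]
ee_rot: [0.001, -0.175, 0.985, -0.004]
contact_force: [-0.5, -12.0, 2.9]
width: 0.0153
gripper_force: 21.0
```

The sideways force is growing, so I'll unload the press before sliding on.

Request:
step_arm --increments '[{"dp": [0.007,0.0025,0.012],"yaw": 0,"grip": 0.13},{"dp": [0.003,0.001,0.005],"yaw": 0,"grip": 0.13},{"dp": [0,0,0],"yaw": 0,"grip": 0.13}]'

```text
clock: 13.05
position: [0.5971, 0.0608, 0.1687]
ee_rot: [-0.001, -0.175, 0.985, -0.002]
contact_force: [-0.2, -8.6, 1.0]
width: 0.015
gripper_force: 20.8
```

Request:
step_arm --increments '[{"dp": [-0.007,-0.0025,-0.012],"yaw": 0,"grip": 0.13},{"dp": [-0.003,-0.001,-0.005],"yaw": 0,"grip": 0.13},{"dp": [0,0,0],"yaw": 0,"grip": 0.13}]'

```text
clock: 13.42
position: [0.5963, 0.0605, 0.1671]
ee_rot: [0.001, -0.175, 0.985, -0.002]
contact_force: [-1.0, -8.0, 7.2]
width: 0.0152
gripper_force: 21.2
```

Request:
step_arm --increments '[{"dp": [0.01,0.0035,0.017],"yaw": 0,"grip": 0.13},{"dp": [-0.0043,0.0118,0],"yaw": 0,"grip": 0.13},{"dp": [0,0,0],"yaw": 0,"grip": 0.13},{"dp": [-0.0085,-0.003,-0.015],"yaw": 0,"grip": 0.13},{"dp": [0,0,0],"yaw": 0,"grip": 0.13}]'

```text
clock: 14.05
position: [0.5956, 0.0632, 0.1675]
ee_rot: [0.001, -0.175, 0.985, -0.001]
contact_force: [-1.7, -7.0, 6.3]
width: 0.015
gripper_force: 21.3
```

Request:
step_arm --increments '[{"dp": [0.009,0.003,0.015],"yaw": 0,"grip": 0.13},{"dp": [-0.0043,0.0118,0],"yaw": 0,"grip": 0.13},{"dp": [0,0,0],"yaw": 0,"grip": 0.13},{"dp": [-0.0085,-0.003,-0.015],"yaw": 0,"grip": 0.13},{"dp": [0,0,0],"yaw": 0,"grip": 0.13}]'

```text
clock: 14.68
position: [0.5948, 0.0656, 0.1677]
ee_rot: [0.001, -0.175, 0.985, -0.001]
contact_force: [-1.6, -6.3, 8.0]
width: 0.0152
gripper_force: 21.3
```

Request:
step_arm --increments '[{"dp": [0.009,0.003,0.016],"yaw": 0,"grip": 0.13},{"dp": [-0.0043,0.0118,0],"yaw": 0,"grip": 0.13},{"dp": [0,0,0],"yaw": 0,"grip": 0.13},{"dp": [-0.0085,-0.003,-0.012],"yaw": 0,"grip": 0.13},{"dp": [0,0,0],"yaw": 0,"grip": 0.13}]'

```text
clock: 15.3
position: [0.5945, 0.0671, 0.168]
ee_rot: [0.001, -0.175, 0.985, -0.002]
contact_force: [-0.4, -8.2, 4.8]
width: 0.0156
gripper_force: 21.1
```

Request:
step_arm --increments '[{"dp": [0.009,0.003,0.014],"yaw": 0,"grip": 0.13},{"dp": [-0.0043,0.0118,0],"yaw": 0,"grip": 0.13},{"dp": [0,0,0],"yaw": 0,"grip": 0.13},{"dp": [-0.0085,-0.003,-0.015],"yaw": 0,"grip": 0.13},{"dp": [0,0,0],"yaw": 0,"grip": 0.13}]'

```text
clock: 15.92
position: [0.5946, 0.0673, 0.1681]
ee_rot: [0.002, -0.175, 0.985, -0.004]
contact_force: [1.1, -13.4, 4.6]
width: 0.0157
gripper_force: 21.3
```

Request:
step_arm --increments '[{"dp": [0.009,0.003,0.015],"yaw": 0,"grip": 0.13},{"dp": [0.012,0.004,0.018],"yaw": 0,"grip": 0.13},{"dp": [0,0,0],"yaw": 0,"grip": 0.13}]'

```text
clock: 16.3
position: [0.5979, 0.0685, 0.1729]
ee_rot: [0.0, -0.175, 0.985, -0.004]
contact_force: [1.8, -12.5, -0.7]
width: 0.015
gripper_force: 21.1
```

Request:
step_arm --increments '[{"dp": [-0.0034,0.0094,0],"yaw": 0,"grip": 0.13},{"dp": [0,0,0],"yaw": 0,"grip": 0.13}]'

```text
clock: 16.55
position: [0.5979, 0.0686, 0.1729]
ee_rot: [0.001, -0.175, 0.985, -0.006]
contact_force: [3.7, -16.8, -1.6]
width: 0.0154
gripper_force: 21.2
```

That is a hard stop at about s=57.4, so the notch should be 12 mm back, near s=45.4, where the first probe had caught. I'm sliding back there.

Request:
step_arm --increments '[{"dp": [0.0087,-0.0235,0],"yaw": 0,"grip": 0.13},{"dp": [0.0087,-0.0235,0],"yaw": 0,"grip": 0.13},{"dp": [0.0087,-0.0235,0],"yaw": 0,"grip": 0.13},{"dp": [0,0,0],"yaw": 0,"grip": 0.13}]'

```text
clock: 17.05
position: [0.5992, 0.0641, 0.1726]
ee_rot: [-0.001, -0.175, 0.985, 0.003]
contact_force: [-3.2, 4.7, 0.4]
width: 0.0154
gripper_force: 21.2
```

Request:
step_arm --increments '[{"dp": [0.006,-0.0165,0],"yaw": 0,"grip": 0.13},{"dp": [0.006,-0.0165,0],"yaw": 0,"grip": 0.13},{"dp": [0,0,0],"yaw": 0,"grip": 0.13},{"dp": [0,0,0],"yaw": 0,"grip": 0.13}]'

```text
clock: 17.55
position: [0.6014, 0.058, 0.1726]
ee_rot: [-0.002, -0.175, 0.985, 0.004]
contact_force: [-3.1, 4.8, 0.5]
width: 0.0151
gripper_force: 21.2
```

Request:
step_arm --increments '[{"dp": [0.0017,-0.0047,0],"yaw": 0,"grip": 0.13},{"dp": [-0.0075,-0.0025,-0.013],"yaw": 0,"grip": 0.13},{"dp": [-0.007,-0.0025,-0.011],"yaw": 0,"grip": 0.13},{"dp": [0,0,0],"yaw": 0,"grip": 0.13}]'

```text
clock: 18.05
position: [0.5994, 0.0565, 0.1689]
ee_rot: [-0.0, -0.175, 0.985, 0.004]
contact_force: [-4.7, 4.9, 3.7]
width: 0.0155
gripper_force: 21.2
```

Request:
step_arm --increments '[{"dp": [-0.004,-0.0015,-0.006],"yaw": 0,"grip": 0.13},{"dp": [0,0,0],"yaw": 0,"grip": 0.13}]'

```text
clock: 18.3
position: [0.5988, 0.0562, 0.1679]
ee_rot: [-0.0, -0.175, 0.985, 0.004]
contact_force: [-5.3, 4.5, 4.5]
width: 0.0151
gripper_force: 21.2
```

Request:
step_arm --increments '[{"dp": [-0.003,-0.001,-0.006],"yaw": 0,"grip": 0.13},{"dp": [0,0,0],"yaw": 0,"grip": 0.13}]'

```text
clock: 18.55
position: [0.5981, 0.056, 0.1667]
ee_rot: [-0.0, -0.175, 0.985, 0.004]
contact_force: [-5.6, 5.2, 4.5]
width: 0.0156
gripper_force: 21.1
```

Request:
step_arm --increments '[{"dp": [-0.002,-0.001,-0.005],"yaw": 0,"grip": 0.13},{"dp": [0,0,0],"yaw": 0,"grip": 0.13}]'

```text
clock: 18.8
position: [0.5975, 0.0557, 0.1656]
ee_rot: [-0.0, -0.175, 0.985, 0.004]
contact_force: [-5.3, 5.0, 5.9]
width: 0.0152
gripper_force: 21.1
```

It follows the arm with a steady ~5 N and no wall, deeper than anywhere else. I continue down the arc.

Request:
step_arm --increments '[{"dp": [-0.007,-0.0025,-0.008],"yaw": 0,"grip": 0.13},{"dp": [0,0,0],"yaw": 0,"grip": 0.13}]'

```text
clock: 19.05
position: [0.5966, 0.0554, 0.164]
ee_rot: [0.0, -0.175, 0.985, 0.004]
contact_force: [-4.1, 6.4, 4.9]
width: 0.0152
gripper_force: 20.8
```

Request:
step_arm --increments '[{"dp": [-0.006,-0.002,-0.008],"yaw": 0,"grip": 0.13},{"dp": [0,0,0],"yaw": 0,"grip": 0.13}]'

```text
clock: 19.3
position: [0.5957, 0.055, 0.1623]
ee_rot: [0.0, -0.175, 0.985, 0.004]
contact_force: [-3.6, 5.5, 3.6]
width: 0.0154
gripper_force: 20.7
```

Request:
step_arm --increments '[{"dp": [-0.009,0.0,-0.015],"yaw": 0,"grip": 0.13},{"dp": [-0.006,-0.002,-0.015],"yaw": 0,"grip": 0.13},{"dp": [0,0,0],"yaw": 0,"grip": 0.13}]'

```text
clock: 19.68
position: [0.5928, 0.054, 0.156]
ee_rot: [0.0, -0.175, 0.985, 0.003]
contact_force: [-3.0, 5.0, 2.0]
width: 0.0153
gripper_force: 20.2
```

Request:
step_arm --increments '[{"dp": [-0.006,-0.002,-0.015],"yaw": 0,"grip": 0.13},{"dp": [-0.005,-0.002,-0.015],"yaw": 0,"grip": 0.13},{"dp": [0,0,0],"yaw": 0,"grip": 0.13}]'

```text
clock: 20.05
position: [0.5905, 0.0532, 0.1498]
ee_rot: [0.0, -0.175, 0.985, 0.003]
contact_force: [-2.4, 4.8, 2.5]
width: 0.0153
gripper_force: 19.9
```

Request:
step_arm --increments '[{"dp": [-0.003,-0.001,-0.015],"yaw": 0,"grip": 0.13},{"dp": [0,0,0],"yaw": 0,"grip": 0.13}]'

```text
clock: 20.3
position: [0.5896, 0.0528, 0.1468]
ee_rot: [-0.0, -0.175, 0.985, 0.003]
contact_force: [-2.0, 4.2, 1.1]
width: 0.0153
gripper_force: 19.8
```

Request:
step_arm --increments '[{"dp": [-0.002,-0.001,-0.01],"yaw": 0,"grip": 0.13},{"dp": [0,0,0],"yaw": 0,"grip": 0.13}]'

```text
clock: 20.55
position: [0.5892, 0.0527, 0.1448]
ee_rot: [-0.0, -0.175, 0.985, 0.003]
contact_force: [-3.7, 4.2, 2.5]
width: 0.0152
gripper_force: 19.8
```

Request:
step_arm --increments '[{"dp": [-0.001,0,-0.006],"yaw": 0,"grip": 0.13},{"dp": [0,0,0],"yaw": 0,"grip": 0.13}]'

```text
clock: 20.8
position: [0.589, 0.0526, 0.1439]
ee_rot: [-0.0, -0.175, 0.985, 0.003]
contact_force: [-4.6, 3.9, 3.5]
width: 0.0154
gripper_force: 19.9
```

Request:
step_arm --increments '[{"dp": [-0.001,0,-0.006],"yaw": 0,"grip": 0.13},{"dp": [0,0,0],"yaw": 0,"grip": 0.13}]'

```text
clock: 21.05
position: [0.589, 0.0526, 0.1437]
ee_rot: [0.0, -0.175, 0.985, 0.003]
contact_force: [-5.4, 4.6, 8.2]
width: 0.0153
gripper_force: 20.3
```

It has bottomed out at z=0.1437, against 0.144 expected for fully down. Now I release and back off upward.

Request:
step_arm --increments '[{"dp": [0.001,0,0.008],"yaw": 0,"grip": 0.13},{"dp": [0,0,0],"yaw": 0,"grip": 0.5},{"dp": [0,0,0],"yaw": 0,"grip": 0.5},{"dp": [0,0,0],"yaw": 0,"grip": 0.5}]'

```text
clock: 21.55
position: [0.5905, 0.0492, 0.1439]
ee_rot: [0.0, -0.175, 0.985, 0.0]
contact_force: [-0.8, -0.1, 0.5]
width: 0.0431
gripper_force: 0.0
```

Request:
step_arm --increments '[{"dp": [0,0,0.1],"yaw": 0,"grip": 0.5},{"dp": [0,0,0.2],"yaw": 0,"grip": 0.5},{"dp": [0,0,0.25],"yaw": 0,"grip": 0.5},{"dp": [0,0,0.25],"yaw": 0,"grip": 0.5},{"dp": [0,0,0],"yaw": 0,"grip": 0.5}]'

```text
clock: 22.18
position: [0.5926, 0.049, 0.309]
ee_rot: [0.005, -0.175, 0.985, -0.001]
contact_force: [-0.1, -0.5, -0.2]
width: 0.0427
gripper_force: 0.0
```

Run:
```python
from h import *
i=cams.get_image("wrist"); j=cams.get_image("side")[175:275,190:290]
cv2.imwrite("pics/f.png",np.hstack([cv2.resize(i,(533,400)),cv2.resize(j,(266,266),interpolation=3)[:].copy() if 0 else cv2.copyMakeBorder(cv2.resize(j,(266,266),interpolation=3),0,134,0,0,0)]))
```

```text
(no output)
```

View pics/f.png

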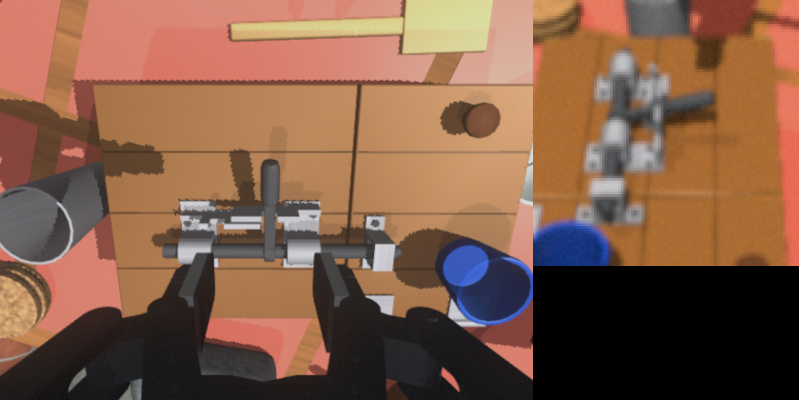

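The picture shows the rod through the keeper, the handle lying down with its grip at (271,183) in the montage, and everything around it undisturbed. I'll check the throw and hand in.

Run:
```python
from h import *
p=plane("wrist",284.7,192,.171); d=p-[.606,.011,.171]; t=-.342*d[0]+.94*d[1]; print(p,t,.94*d[0]+.342*d[1])
if t>.042: print(ticket.sign_off())
```

```text
[0.58470802 0.05406794 0.171     ] 0.04776572540876668 -0.005285228326994202
the job is handed in; nothing more can be done
None
```

The chest is bolted and the job is handed in: the bolt slid about 48 mm through the keeper, the handle is fully down in the far notch and released, and in the last picture the lid is shut and nothing around it has visibly moved.

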